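# Fit the keyed reel hub on the solder feeder

### The arm

A 6-joint arm with a two-finger parallel gripper is mounted at the origin on a cart in front of the work surface, level with it; the furniture and walls round the work are solid. World frame = base frame: x ahead of the robot, y to its left, z up, the work surface at z = 0. Lengths are in m, angles in rad, forces in N, time in s.
With the tool pointing down it reaches from about 0.375 to 0.9 m from the base axis. Payload 3.1 kg.
Tool frame: the origin (TCP) lies midway between the tips of the shut fingers; the grasp point (between the pads) lies 19 mm behind it (grip_depth is the distance from the TCP to the grasp point, in m); y points along the fingers, z is the direction in which the jaws open and shut, and the axes are right-handed (so a half turn about y gives the same grasp; the last joint's range is limited). The gripper opens to 85 mm and grips with 20 to 120 N. Pads are 22 mm wide; open, the fingers measure 114 mm over their backs; the gripper's body (76 mm by 85 mm) begins 54 mm behind the grasp point. The pads swing forward as they close: fully open they stand 13 mm farther back than shut.
Start: joints at [-1.29, 0.527, 1.433, -0, 1.181, -0.178], TCP at [0.277, -0.56, 0.231] pointing down, gripper open.
Joint ranges: [-3.08, 3.08], [-0.75, 2.2], [0.22, 2.44], [-1.43, 4.57], [0, 2.65], [-2.85, 2.85]. Speed limits (rad/s): [2.79, 2.79, 3.14, 3.14, 3.14, 3.14].

### API

Orientations are given as a unit quaternion [x, y, z, w].
In Python, from station import sense, snapshot, camera_model, sign_off, grip_depth gives the robot as it stands.
- The arm moves only by the tool play_rows, never from a script. Its argument "deltas" is a list of rows, each a list of 6 numbers: the shift along the tool's x, y, z in m, then the turn, a rotation vector about the tool's x, y, z in rad. A call has 1 to 12 rows; each row is the pose to reach, as a shift and turn from the pose commanded when the call began, along the tool's axes at that moment; what a row does not reach only later rows make up. A row lasts 1/10 s, in which the tool goes at most 50 mm and 8.59 degrees, less where a joint would pass 70% of its speed; a pose out of reach is approached as far as the arm can. A call with a gripper value outside its range is refused whole. "gripper" is the finger opening in m, from 0 to 0.0854, set as the call begins (left out, the last holds). The fingers move at their own pace and stop on an object; "force" is the grip in N (left out, the last holds). Time passes only in rows, so rows that repeat a pose let the fingers close. It gives the time, the measured TCP pose, the force and the opening at its end, in the units of the state.
- sense(): the state, without advancing time (a new reading comes with each control period).
- snapshot(name): name is "scene" or "top" or "wrist"; returns the picture (384x512x3 uint8, red, green, blue); there is no depth.
- camera_model(name): a dict with "fx", "fy", "cx", "cy" (pixels), "camera_from_world" (4x4, takes a point from world to camera coordinates). Camera axes: x right, y up, looking along -z (the intrinsics and any distortion apply to the point x, -y, -z); pixel columns grow to the right and rows downward; lengths in m; the calibration is good to about 2 mm. The wrist camera is an equidistant fisheye: a pixel r from the principal point sees the ray r / f radians off the axis. A picture is of the moment at which its call begins: read the wrist's pose just before it. camera_model takes no time and is no camera call; for the wrist camera it gives the pose at the moment of the call.
- sign_off(): hands the job in, once; it reports no verdict.
The state is a dict: "t": time; "q": joint angles; "qd": joint speeds; "tau": joint torques, N m; "tcp_pos": TCP position; "tool_rot": TCP orientation; "force": force on the tool from outside, world axes, zero at the start; "ft_torque": the same for the moment, N m; "finger_gap": opening from 0.0 (shut) to 1.0 (fully open).
Only numpy, scipy, OpenCV 4.12 (cv2) and the standard library are available. Lean on these libraries where they do the work, as an engineer would, in place of code of your own. Each camera call takes 0.05 s, during which the arm holds its last target.

### The job

Fit the loose keyed reel hub onto the upright spindle of the grey solder feeder: set it on the spindle and, pressing only lightly, turn it anticlockwise from the white index line until its inner tab drops into the spindle's keyway. Leave the hub fully home and upright, let go of it, and do not disturb the screwdriver, the solder reel or the red-capped tin.

Things in the scene. Friction and masses are not known exactly. Their poses are not given: they have to be found in the camera images.
- hub_center (a point): Centre (half-way up) of the loose reel hub, 58 mm tall, 0.2 kg, standing on the blue mat (2.5 mm thick). Lower 25 mm: aluminium skirt, 58 mm diameter, open below with a 42 mm bore 22 mm deep. Above it a black knurled round grip, 36 mm diameter, 33 mm tall, with a 17.4 mm bore right through. The inner tab lies towards the hub's -x, as the red marks on the skirt and on top show; z points up along the bore.
- hub_grip (a point): Point on the hub's axis in its black round grip, 16 mm above hub_center, 20 mm above the flat top of the skirt and 13 mm below the hub's top; grasp the 36 mm grip here, in any direction, fingertips just above the skirt. Axes as hub_center.
- hub_tab (a point): Middle of the lower end of the hub's one tab, inside the skirt's bore, 12 mm above the hub's lower edge and 17.5 mm from its axis. The tab is 5 mm wide; it reaches from the skirt wall to 14.5 mm from the axis, and 10 mm up to the roof of the skirt's bore. Axes as hub_center.
- spindle_shoulder (a point): Point on the feeder's upright spindle axis at shoulder height, 26 mm above the deck of the fixed grey housing (104 x 104 x 30 mm). Axes of the housing: z up, -x towards the white index line. With the tab standing on the shoulder, hub_center is 17 mm above this point; with the tab in the keyway the hub goes 10 mm lower and is home, hub_center 7 mm above this point.
- spindle_tip (a point): Top centre of the spindle's bright nose, 32 mm above the shoulder, 16 mm diameter, its last 7 mm tapering to 8 mm. Below the shoulder the dark shaft is 40 mm in diameter. The spindle is held by a light brake (0.25 N m): a hard press drags it round with the hub, and so does a tab that is in. Hub and feeder must not press on one another with more than 30 N. Axes of the housing.
- index_line (a point): Outer end of the white index line on the housing's deck, 49 mm from the spindle axis. The keyway, 6.6 mm wide, open at the shoulder and running down to the deck, is not measured: it stands somewhere from 0.3 to 1.6 rad (17 to 92 degrees) anticlockwise of this line, seen from above.
- driver: Screwdriver with a blue handle, 171 x 28 x 26 mm, lying on the worktop; origin under its middle; to be left alone.
- solder_reel: Grey solder reel, 60 mm in diameter, 34 mm tall, standing on the worktop; origin at the centre of its underside; to be left alone.
- tin: Foil-wrapped tin with a red cap, 57 mm in diameter, 68 mm tall; origin at the centre of its underside; to be left alone.
There are look-alikes about, which are no part of the job. Leave any green look-alike of the part that bears hub_center alone.

How it is judged:
At the end, for the whole second after the job is handed in: The hub is on the spindle and fully home: its centre within 3 mm sideways of the spindle axis and 4 to 10 mm above the shoulder (7 mm when home; 17 mm while the tab is not in the keyway), upright within 0.08 rad, at rest and released (z of hub_center in the frame of spindle_shoulder between 0.004 and 0.01 m and horizontal distance between hub_center and spindle_shoulder below 0.003 m and angle between hub_center's own z axis and vertical below 0.08 rad and linear speed of hub below 0.02 m/s); the robot touches nothing.
It fails at once if hub and feeder spindle pressed on one another with more than 30 N (contact force between hub and feeder above 30 N).
It fails at once if the screwdriver, the solder reel or the tin moved by more than 20 mm (distance of any of driver, solder_reel, tin from where it was at the start of the episode above 0.02 m).
It also fails if it takes over 61 s, if anything falls off the work surface, if the arm or the gripper's body presses on something with over 40 N, if the wrist force passes 120 N, or if a joint passes its speed limit or range.

## Working session

There is one attempt and no reset: what is moved stays moved. The work goes in short steps, Python scripts to look and compute and a tool call to move; the robot and the scene stay as the last step left them, time stands still between calls to the robot, and variables do not carry over. Pictures are saved under pics/ and viewed, and the job is handed in when it is done.

Besides the shell and the picture viewer there is one more tool, called after ">>>" as name([rows], argument=value, ...), one row to a line, values as JSON. play_rows: Moves the arm, as the interface text tells. Its arguments: {"type":"object","properties":{"deltas":{"type":"array"},"gripper":{"type":"number"},"force":{"type":"number"}},"required":["deltas"]}

```bash
mkdir -p pics
python3 - <<'E'
from station import *
import cv2
print(sense(), grip_depth)
for n in("scene","top","wrist"):
    m=camera_model(n);print(n,m)
    cv2.imwrite(f"pics/{n}0.png",cv2.cvtColor(snapshot(n),cv2.COLOR_RGB2BGR))
E
```

```text
{'t': 0.0, 'q': array([-1.28952454e+00,  5.28449611e-01,  1.43392121e+00, -1.44311784e-05,
        1.18138197e+00, -1.78529188e-01]), 'qd': array([-0.00208643, -0.00222029,  0.00049542, -0.00090287, -0.00146448,
       -0.00108666]), 'tau': array([-4.43216459e-05, -4.42350948e+01, -1.78026778e+01, -2.44444946e-04,
        8.41032481e-03,  1.74657877e-06]), 'tcp_pos': array([ 0.27715914, -0.55938082,  0.23033777]), 'tool_rot': array([-0.16118166,  0.68926378, -0.68773883,  0.16109381]), 'force': array([ 0.16306544, -0.19481324,  0.36650974]), 'ft_torque': array([ 0.01187982,  0.00673698, -0.02095127]), 'finger_gap': 0.9997966359054845} 0.0187
scene {'fx': 439.84109910661823, 'fy': 439.84109910661823, 'cx': 256.8575675848779, 'cy': 186.01391612194257, 'camera_from_world': array([[ 0.51344222, -0.85772678,  0.02611252, -0.39048027],
       [ 0.43213662,  0.28473067,  0.8556789 , -0.28938211],
       [-0.74137374, -0.4280575 ,  0.5168479 , -0.58575173],
       [ 0.        ,  0.        ,  0.        ,  1.        ]])}
top {'fx': 429.2460863922764, 'fy': 429.2460863922764, 'cx': 248.96069678847238, 'cy': 193.9369813914517, 'camera_from_world': array([[-0.02982513, -0.99946979, -0.01306177, -0.07244558],
       [ 0.99550229, -0.03087723,  0.0895644 , -0.54718412],
       [-0.08992022, -0.01033175,  0.99589538, -0.91763883],
       [ 0.        ,  0.        ,  0.        ,  1.        ]])}
wrist {'fx': 297.3186396354542, 'fy': 297.3186396354542, 'cx': 257.60502840346953, 'cy': 192.5006271169912, 'camera_from_world': array([[ 0.44330268, -0.89636677, -0.00305889, -0.62449731],
       [ 0.84846999,  0.42071083, -0.32109354,  0.04186328],
       [ 0.28910449,  0.13974625,  0.94704254, -0.38188008],
       [ 0.        ,  0.        ,  0.        ,  1.        ]])}
```

View pics/scene0.png

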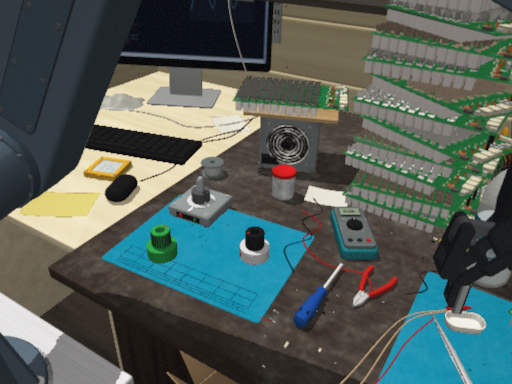

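View pics/top0.png

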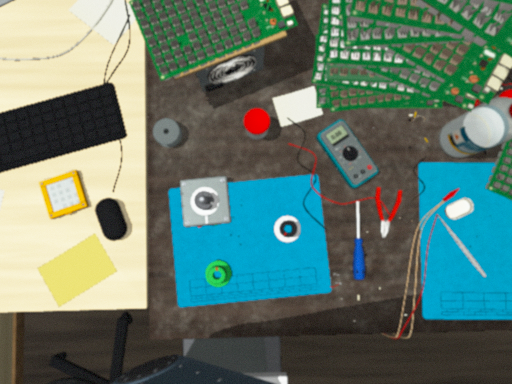

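View pics/wrist0.png

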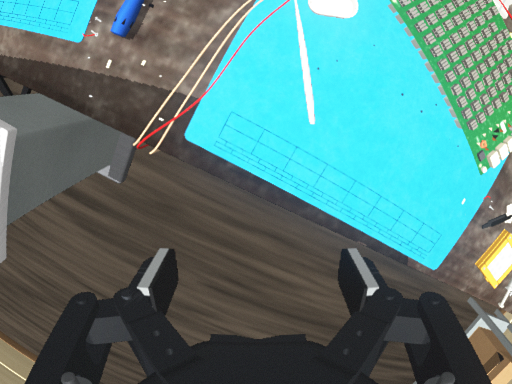

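The top view shows the feeder at about (205,201), the loose hub at (287,229) and the green look-alike at (217,273). The scene view shows the hub at (255,245) and the spindle at (199,195). Next I'll enlarge these areas.

Run:
```python
import cv2,numpy as np
t=cv2.imread("pics/top0.png");s=cv2.imread("pics/scene0.png")
a=cv2.resize(t[170:260,170:320],None,fx=5,fy=5,interpolation=cv2.INTER_CUBIC)
b=cv2.resize(s[165:275,160:290],None,fx=5,fy=5,interpolation=cv2.INTER_CUBIC)
cv2.imwrite("pics/tc.png",a);cv2.imwrite("pics/sc.png",b)
```

```text
(no output)
```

View pics/tc.png

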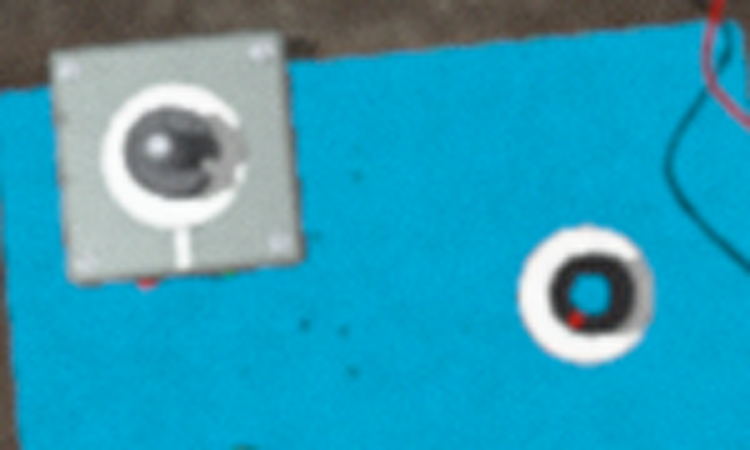

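View pics/sc.png

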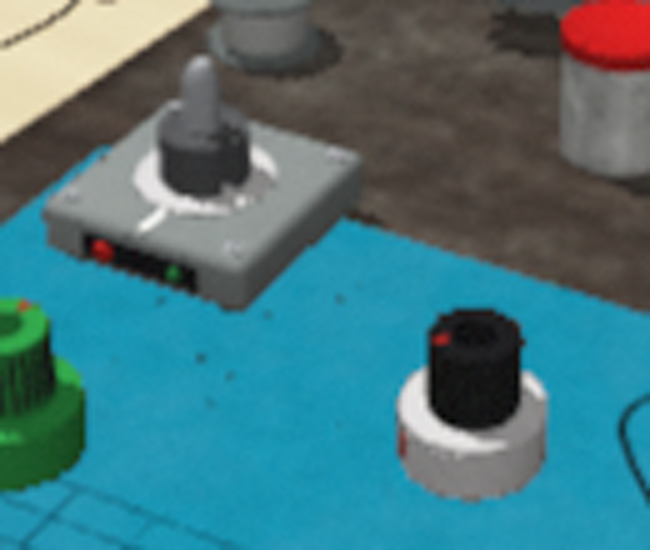

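```bash
cat > h.py <<'E'
import numpy as np, cv2
from scipy.spatial.transform import Rotation as R
from station import *
def ray(m,uv,fish=False):
    T=m["camera_from_world"];Rm=T[:3,:3];c=-Rm.T@T[:3,3]
    x=(uv[0]-m["cx"])/m["fx"];y=(uv[1]-m["cy"])/m["fy"]
    if fish:
        r=np.hypot(x,y);d=np.array([np.sin(r)*x/r,-np.sin(r)*y/r,-np.cos(r)])
    else: d=np.array([x,-y,-1.])
    d=Rm.T@d;return c,d/np.linalg.norm(d)
def atz(m,uv,z,fish=False):
    c,d=ray(m,uv,fish);return c+d*(z-c[2])/d[2]
def tri(rs):
    A=np.zeros((3,3));b=np.zeros(3)
    for c,d in rs:
        P=np.eye(3)-np.outer(d,d);A+=P;b+=P@c
    x=np.linalg.solve(A,b);return x,[np.linalg.norm((np.eye(3)-np.outer(d,d))@(x-c)) for c,d in rs]
def proj(m,p,fish=False):
    T=m["camera_from_world"];q=T[:3,:3]@np.array(p)+T[:3,3];v=np.array([q[0],-q[1],-q[2]])
    if fish:
        n=np.hypot(v[0],v[1]);r=np.arctan2(n,v[2]);x,y=v[0]/n*r,v[1]/n*r
    else:x,y=v[0]/v[2],v[1]/v[2]
    return np.array([m["cx"]+x*m["fx"],m["cy"]+y*m["fy"]])
E
python3 - <<'E'
from h import *
t=camera_model("top");s=camera_model("scene")
T=lambda u,v:(u/5+169.6,v/5+169.6)
S=lambda u,v:(u/5+159.6,v/5+164.6)
np.set_printoptions(precision=4,suppress=True)
print("hubtop",tri([ray(t,T(591,293)),ray(s,S(476,327))]))
print("hub skirt flat",atz(t,T(587,295),0.0275))
print("redtop",tri([ray(t,T(576,321)),ray(s,S(440,339))]))
print("tip",tri([ray(t,T(158,146)),ray(s,S(201,62))]))
print("index end",tri([ray(t,T(184,268)),ray(s,S(142,228))]))
for c in [(52,55),(285,35),(302,258),(75,283)]: print("corner",atz(t,T(*c),0.03))
E
```

```text
hubtop (array([ 0.4672, -0.1687,  0.0616]), [np.float64(0.0003922826767944995), np.float64(0.00039228267679461507)])
hub skirt flat [ 0.4665 -0.1693  0.0275]
redtop (array([ 0.4553, -0.1613,  0.0606]), [np.float64(0.0005369137393092696), np.float64(0.000536913739309366)])
tip (array([0.532 , 0.0079, 0.0893]), [np.float64(0.00018281417800965815), np.float64(0.00018281417800958413)])
index end (array([0.4833, 0.0047, 0.0328]), [np.float64(6.530458704267947e-05), np.float64(6.530458704269146e-05)])
corner [0.5782 0.061  0.03  ]
corner [ 0.5838 -0.0413  0.03  ]
corner [ 0.4861 -0.0462  0.03  ]
corner [0.4783 0.0526 0.03  ]
```

Run:
```python
from h import *
np.set_printoptions(precision=4,suppress=True)
s=sense();Rt=R.from_quat(s["tool_rot"]).as_matrix();print(Rt)
m=camera_model("wrist")["camera_from_world"];c=-m[:3,:3].T@m[:3,3]
print("cam in tool",Rt.T@(c-s["tcp_pos"]),"cam -z in tool",Rt.T@(-m[2,:3]))
# go to viewing pose: TCP (0.43,-0.09,0.2)
for tgt in [(0.42,-0.16,0.20)]:
    print(Rt.T@(np.array(tgt)-s["tcp_pos"]))
```

```text
[[-0.8961 -0.0005  0.4438]
 [-0.4438  0.0016 -0.8961]
 [-0.0003 -1.     -0.0016]]
cam in tool [-0.0826 -0.1427  0.001 ] cam -z in tool [ 0.3214  0.9469 -0.0013]
[-0.3053  0.0311 -0.2947]
```

>>> play_rows([
  [-0.01,0,-0.01,0,0,0],
  [-0.03,0,-0.028,0,0,0],
  [-0.06,0,-0.055,0,0,0],
  [-0.095,0,-0.085,0,0,0],
  [-0.13,0,-0.115,0,0,0],
  [-0.165,0,-0.145,0,0,0],
  [-0.2,0,-0.175,0,0,0],
  [-0.235,0,-0.205,0,0,0],
  [-0.27,0,-0.235,0,0,0],
  [-0.305,0,-0.265,0,0,0],
  [-0.335,0,-0.29,0,0,0],
  [-0.36,0,-0.31,0,0,0],
])

```text
t: 1.35
tcp_pos: [0.462, -0.1192, 0.2314]
tool_rot: [-0.162, 0.689, -0.688, 0.162]
force: [-0.3, -0.4, -0.2]
finger_gap: 0.998
```

>>> play_rows([
  [-0.025,0,-0.02,0,0,0],
  [-0.045,0,-0.04,0,0,0],
  [-0.06,0,-0.055,0,0,0],
  [-0.072,0,-0.063,0,0,0],
  [-0.075,0,-0.065,0,0,0],
  [-0.075,0,-0.065,0,0,0],
  [-0.075,0,-0.065,0,0,0],
])

```text
t: 2.05
tcp_pos: [0.5005, -0.0316, 0.2313]
tool_rot: [0.161, -0.688, 0.689, -0.161]
force: [0.5, -0.6, -0.5]
finger_gap: 1.001
```

Run:
```python
from h import *
np.set_printoptions(precision=4,suppress=True)
s=sense();print(s);m=camera_model("wrist")
im=cv2.cvtColor(snapshot("wrist"),cv2.COLOR_RGB2BGR);cv2.imwrite("pics/w1.png",im);np.save("w1.npy",m["camera_from_world"])
for p in [(.532,.008,.088),(.467,-.169,.06),(.532,.008,.056)]:
    u=proj(m,p,True);print(u)
u=proj(m,(.532,.008,.056),True).astype(int)
c=im[max(0,u[1]-60):u[1]+60,max(0,u[0]-60):u[0]+60]
print(max(0,u[0]-60),max(0,u[1]-60))
cv2.imwrite("pics/w1c.png",cv2.resize(c,None,fx=5,fy=5,interpolation=cv2.INTER_CUBIC))
```

```text
{'t': 2.05, 'q': array([-0.286 ,  0.3624,  1.7369, -0.0004,  1.0425,  0.8259]), 'qd': array([-0.0087, -0.0011,  0.0003,  0.0043,  0.    ,  0.0017]), 'tau': array([  0.3871, -34.3149, -15.7217,   0.0189,   0.    ,   0.0007]), 'tcp_pos': array([ 0.5005, -0.0316,  0.2313]), 'tool_rot': array([ 0.161 , -0.6885,  0.6886, -0.1607]), 'force': array([ 0.5229, -0.6164, -0.4817]), 'ft_torque': array([-0.039 ,  0.0207, -0.0347]), 'finger_gap': 1.0008824268941365}
[234.5327 133.2824]
[344.7914 243.7004]
[236.8271 129.4675]
176 69
```

View pics/w1.png

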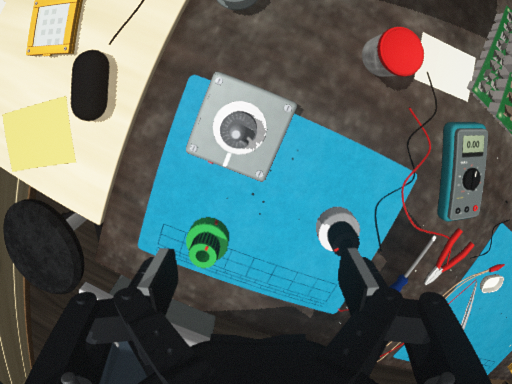

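View pics/w1c.png

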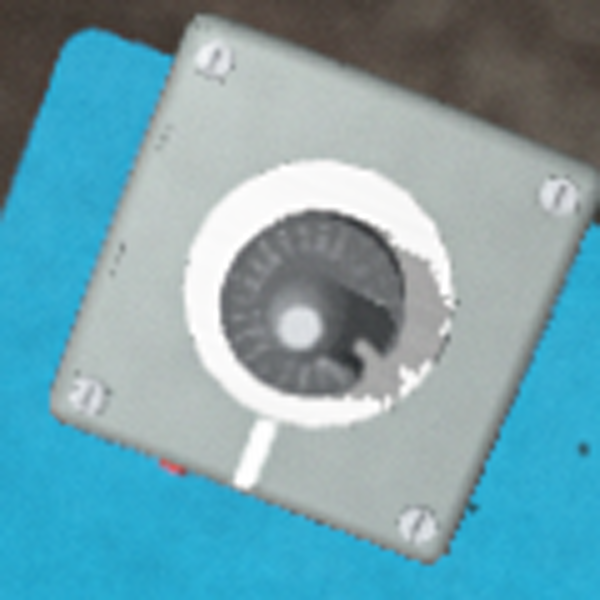

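Run:
```python
from h import *
np.set_printoptions(precision=4,suppress=True)
m=camera_model("wrist");m["camera_from_world"]=np.load("w1.npy")
t=camera_model("top");s=camera_model("scene")
T=lambda u,v:(u/5+169.6,v/5+169.6)
S=lambda u,v:(u/5+159.6,v/5+164.6)
W=lambda u,v:(u/5+175.6,v/5+68.6)
print("tip",tri([ray(t,T(158,146)),ray(s,S(201,62)),ray(m,W(300,327),True)]))
print("idx",tri([ray(t,T(184,268)),ray(s,S(142,228)),ray(m,W(242,487),True)]))
c=atz(m,W(313,303),.057,True);print("shoulder",c)
for p in [(362,350),(370,352),(350,345)]:
    n=atz(m,W(*p),.057,True);d=n-c;print(n,np.hypot(*d[:2]),np.degrees(np.arctan2(d[1],d[0])))
r=[atz(m,W(*q),.031,True) for q in [(198,18),(597,180),(440,560),(55,415)]]
print(np.array(r),np.mean(r,0))
r=np.array(r)
for a,b in((3,0),(2,1)): d=r[b]-r[a];print(np.degrees(np.arctan2(d[1],d[0])))
a,b=[atz(m,W(*q),.031,True) for q in [(264,422),(242,487)]];d=b-a;print("line",np.degrees(np.arctan2(d[1],d[0])))
print("ring",atz(m,W(318,293),.031,True))
im=cv2.imread("pics/w1.png")[200:275,300:375]
cv2.imwrite("pics/w1h.png",cv2.resize(im,None,fx=8,fy=8,interpolation=cv2.INTER_CUBIC))
```

```text
tip (array([0.5319, 0.0074, 0.0896]), [np.float64(0.0005950471537520622), np.float64(0.00014340184556451004), np.float64(0.0006964873318964272)])
idx (array([0.4831, 0.0041, 0.0333]), [np.float64(0.0006073697959367358), np.float64(0.00024754527467425735), np.float64(0.000728096606704484)])
shoulder [0.533  0.0068 0.057 ]
[ 0.5284 -0.0071  0.057 ] 0.014614714770602336 -108.36505298719437
[ 0.5288 -0.0088  0.057 ] 0.016169035666118214 -105.21011457770578
[ 0.5283 -0.0043  0.057 ] 0.012058786451089454 -113.21982481945442
[[ 0.5781  0.0596  0.031 ]
 [ 0.5844 -0.0386  0.031 ]
 [ 0.4871 -0.047   0.031 ]
 [ 0.479   0.0516  0.031 ]] [0.5322 0.0064 0.031 ]
4.634251863162197
4.951385672755882
line -173.5126029909039
ring [0.5322 0.007  0.031 ]
```

View pics/w1h.png

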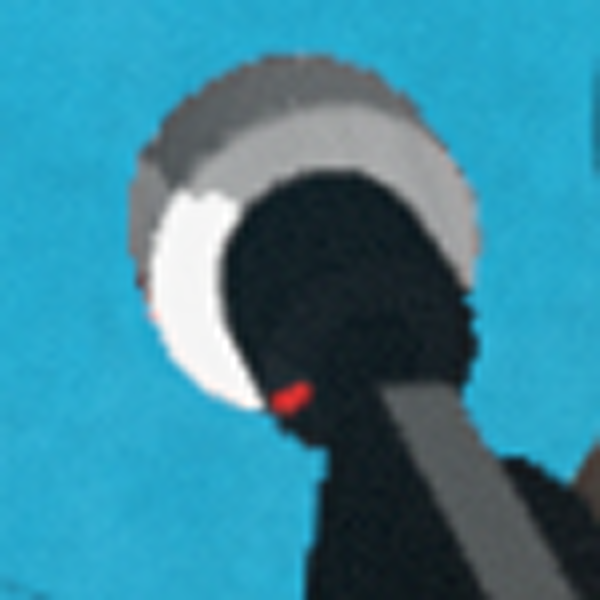

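The wrist view shows the keyway notch at crop (365,351), about 68° anticlockwise of the index line. The hub's red top mark is at crop (292,397). Next I'll look at the hub from closer.

>>> play_rows([
  [0.015,0.005,0.015,0,0,0],
  [0.045,0.02,0.04,0,0,0],
  [0.08,0.035,0.07,0,0,0],
  [0.105,0.045,0.095,0,0,0],
  [0.12,0.05,0.108,0,0,0],
  [0.12,0.05,0.108,0,0,0],
  [0.12,0.05,0.108,0,0,0],
  [0.12,0.05,0.108,0,0,0],
])

```text
t: 2.9
tcp_pos: [0.4413, -0.1806, 0.1816]
tool_rot: [-0.161, 0.689, -0.688, 0.161]
force: [0.1, 0.1, 0.3]
finger_gap: 1.0
```

Run:
```python
from h import *
np.set_printoptions(precision=4,suppress=True)
s=sense();print(s["tcp_pos"],s["tool_rot"],s["q"]);m=camera_model("wrist")
im=cv2.cvtColor(snapshot("wrist"),cv2.COLOR_RGB2BGR);cv2.imwrite("pics/w2.png",im);np.save("w2.npy",m["camera_from_world"])
u=proj(m,(.467,-.169,.05),True).astype(int);print(u)
x0,y0=max(0,u[0]-50),max(0,u[1]-50);print(x0,y0)
cv2.imwrite("pics/w2c.png",cv2.resize(im[y0:y0+100,x0:x0+100],None,fx=6,fy=6,interpolation=cv2.INTER_CUBIC))
```

```text
[ 0.4413 -0.1806  0.1816] [-0.161   0.6885 -0.6885  0.1613] [-0.6236  0.4062  1.8492  0.0004  0.886   0.4872]
[257 153]
207 103
```

View pics/w2c.png

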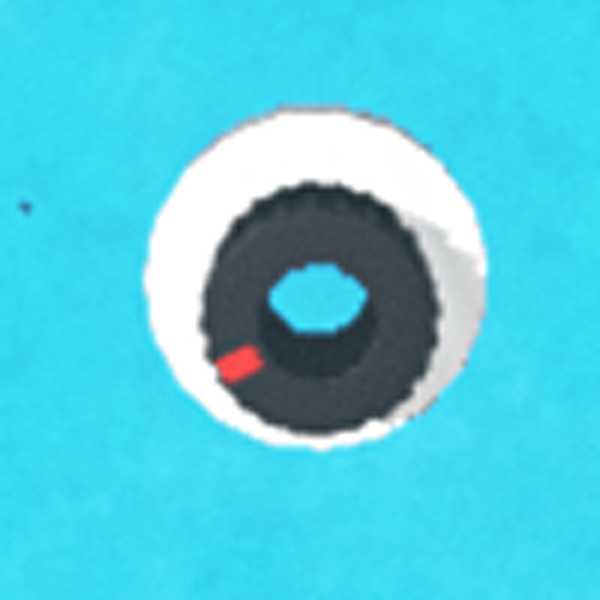

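Run:
```python
from h import *
np.set_printoptions(precision=4,suppress=True)
m=camera_model("wrist");m["camera_from_world"]=np.load("w2.npy")
m1=camera_model("wrist");m1["camera_from_world"]=np.load("w1.npy")
t=camera_model("top");s=camera_model("scene")
T=lambda u,v:(u/5+169.6,v/5+169.6)
S=lambda u,v:(u/5+159.6,v/5+164.6)
W=lambda u,v:(u/6+206.6,v/6+102.6)
x,e=tri([ray(t,T(591,293)),ray(s,S(476,327)),ray(m,W(319,320),True)]);print("top",x,e)
k,e=tri([ray(t,T(576,321)),ray(s,S(440,339)),ray(m,W(240,364),True)]);print("mark",k,e)
a=atz(m,W(319,320),.0605,True);b=atz(m,W(240,364),.0605,True);d=b-a
print(a,b,np.degrees(np.arctan2(d[1],d[0])),np.hypot(*d[:2]))
print("skirt",atz(m,W(316,278),.0275,True),atz(t,T(587,295),.0275))
```

```text
top [ 0.4673 -0.1693  0.0617] [np.float64(0.0010088216453504524), np.float64(0.00020787721656750555), np.float64(0.0012102945014170702)]
mark [ 0.4555 -0.1618  0.0604] [np.float64(6.196128933855245e-05), np.float64(0.0011335248892692367), np.float64(0.0011861732500599348)]
[ 0.4675 -0.1706  0.0605] [ 0.4561 -0.1629  0.0605] 145.96669180367783 0.01377310898739225
skirt [ 0.4678 -0.1701  0.0275] [ 0.4665 -0.1693  0.0275]
```

>>> play_rows([
  [-0.01,0.01,0.001,0,0,0],
  [-0.02,0.025,0.002,0,0,0],
  [-0.028,0.05,0.002,0,0,0],
  [-0.028,0.08,0.002,0,0,0],
  [-0.028,0.11,0.002,0,0,0],
  [-0.028,0.13,0.002,0,0,0],
  [-0.028,0.145,0.002,0,0,0],
  [-0.028,0.152,0.002,0,0,0],
  [-0.028,0.152,0.002,0,0,0],
  [-0.028,0.152,0.002,0,0,0],
], gripper=0.0854)

```text
t: 3.95
tcp_pos: [0.4678, -0.1701, 0.0295]
tool_rot: [0.161, -0.688, 0.689, -0.162]
force: [0.8, 1.0, 0.3]
finger_gap: 0.999
```

>>> play_rows([
  [0,0,0,0,0,0],
  [0,0,0,0,0,0],
  [0,0,0,0,0,0],
  [0,0,0,0,0,0],
  [0,0,0,0,0,0],
  [0,0,0,0,0,0],
  [0,0,0,0,0,0],
  [0,0,0,0,0,0],
  [0,0,0,0,0,0],
  [0,0,0,0,0,0],
], gripper=0.02, force=40)

```text
t: 4.95
tcp_pos: [0.4674, -0.1705, 0.03]
tool_rot: [0.161, -0.688, 0.689, -0.161]
force: [-0.3, 0.8, 5.6]
finger_gap: 0.412
```

Run:
```python
from h import *
np.set_printoptions(precision=4,suppress=True)
s=sense();print(s["t"],s["tcp_pos"],s["tool_rot"],s["q"],s["force"],s["finger_gap"])
im=cv2.cvtColor(snapshot("scene"),cv2.COLOR_RGB2BGR)[170:290,180:330]
cv2.imwrite("pics/s3.png",cv2.resize(im,None,fx=5,fy=5,interpolation=cv2.INTER_CUBIC))
```

```text
4.95 [ 0.4674 -0.1705  0.03  ] [ 0.1607 -0.6883  0.6888 -0.1613] [-0.5749  0.7064  1.8965  0.0002  0.5377  0.5363] [-0.303   0.7961  5.5966] 0.41190871446666283
```

View pics/s3.png

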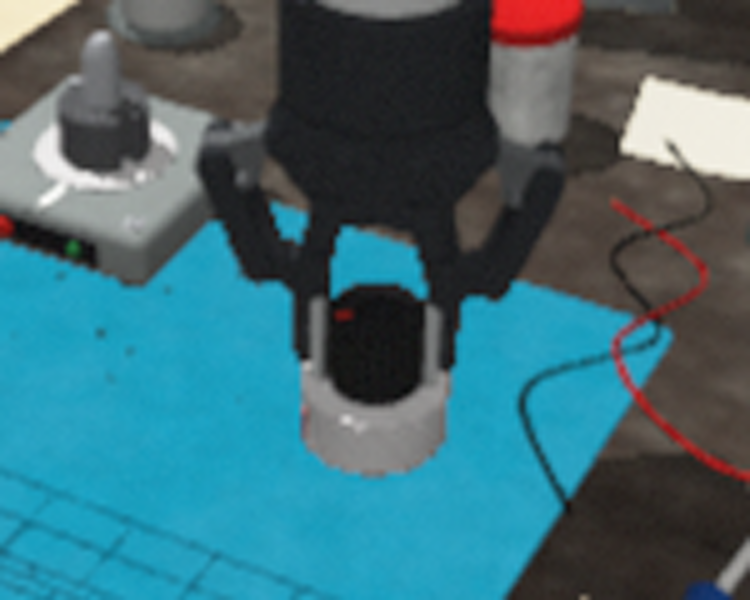

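The gap reads 35 mm, so the fingers are on the black grip. Now I'll lift.

>>> play_rows([
  [0,-0.003,0,0,0,0],
  [0,-0.01,0,0,0,0],
  [0,-0.025,0,0,0,0],
  [0,-0.045,0,0,0,0],
  [0,-0.07,0,0,0,0],
  [0,-0.095,0,0,0,0],
  [0,-0.112,0,0,0,0],
  [0,-0.12,0,0,0,0],
  [0,-0.12,0,0,0,0],
  [0,-0.12,0,0,0,0],
])

```text
t: 6.0
tcp_pos: [0.4666, -0.1701, 0.1488]
tool_rot: [-0.161, 0.689, -0.688, 0.161]
force: [-0.9, -0.4, -1.1]
finger_gap: 0.41
```

Run:
```python
from h import *
np.set_printoptions(precision=4,suppress=True)
s=sense();print(s["t"],s["tcp_pos"],s["q"],s["force"],s["finger_gap"])
Rt=R.from_quat(s["tool_rot"]).as_matrix();print(Rt)
print(Rt.T@(np.array([.532,.0068,s["tcp_pos"][2]])-s["tcp_pos"]))
cv2.imwrite("pics/w4.png",cv2.cvtColor(snapshot("wrist"),cv2.COLOR_RGB2BGR))
```

```text
6.0 [ 0.4666 -0.1701  0.1488] [-0.5749  0.4838  1.8309 -0.      0.8281  0.5362] [-0.8732 -0.433  -1.1415] 0.40965742043810316
[[-0.8961 -0.001   0.4438]
 [-0.4438  0.0007 -0.8961]
 [ 0.0006 -1.     -0.001 ]]
[-0.1371  0.     -0.1295]
```

View pics/w4.png

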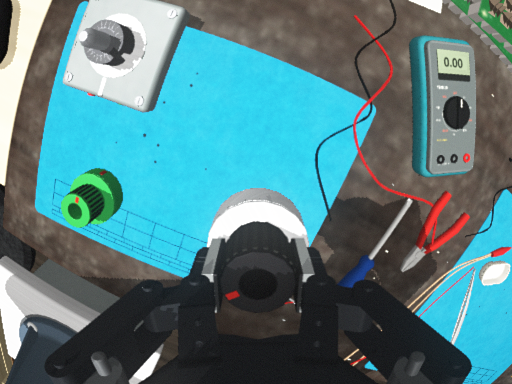

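>>> play_rows([
  [-0.007,0,-0.007,0,-0.04,0],
  [-0.023,0,-0.022,0,-0.11,0],
  [-0.043,0,-0.04,0,-0.18,0],
  [-0.063,0,-0.06,0,-0.26,0],
  [-0.083,0,-0.08,0,-0.34,0],
  [-0.103,0,-0.098,0,-0.42,0],
  [-0.12,0,-0.114,0,-0.5,0],
  [-0.132,0,-0.125,0,-0.58,0],
  [-0.137,0,-0.1295,0,-0.64,0],
  [-0.137,0,-0.1295,0,-0.66,0],
  [-0.137,0,-0.1295,0,-0.66,0],
  [-0.137,0,-0.1295,0,-0.66,0],
])

```text
t: 7.25
tcp_pos: [0.532, 0.0063, 0.1489]
tool_rot: [-0.376, 0.6, -0.599, 0.375]
force: [-0.9, -0.9, -1.3]
finger_gap: 0.409
```

Run:
```python
from h import *
np.set_printoptions(precision=4,suppress=True)
s=sense();print(s["t"],s["tcp_pos"],s["q"],s["force"],s["finger_gap"])
Rt=R.from_quat(s["tool_rot"]).as_matrix();print(Rt)
for n,(x0,y0) in {"scene":(150,140),"wrist":(200,190),"top":(150,150)}.items():
    im=cv2.cvtColor(snapshot(n),cv2.COLOR_RGB2BGR);cv2.imwrite(f"pics/{n}5.png",im)
    if n=="wrist": continue
    cv2.imwrite(f"pics/{n}5c.png",cv2.resize(im[y0:y0+100,x0:x0+120],None,fx=5,fy=5,interpolation=cv2.INTER_CUBIC))
```

```text
7.25 [0.532  0.0063 0.1489] [-0.1983  0.5214  1.7444 -0.0001  0.8769  0.2536] [-0.8648 -0.8657 -1.2627] 0.40935338628450857
[[-0.4366 -0.0011  0.8997]
 [-0.8997  0.0001 -0.4366]
 [ 0.0004 -1.     -0.0011]]
```

View pics/scene5c.png

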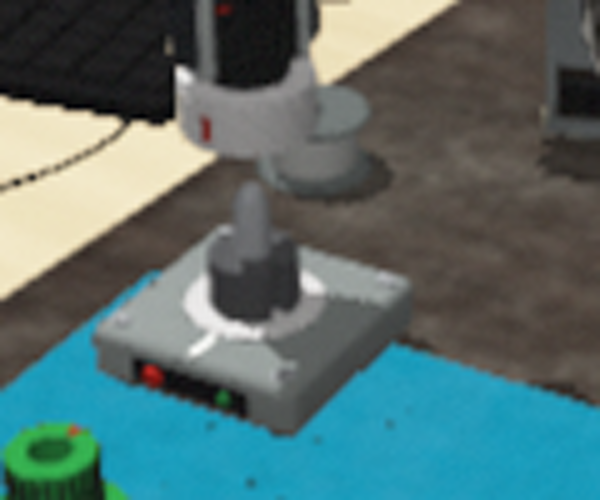

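View pics/wrist5.png

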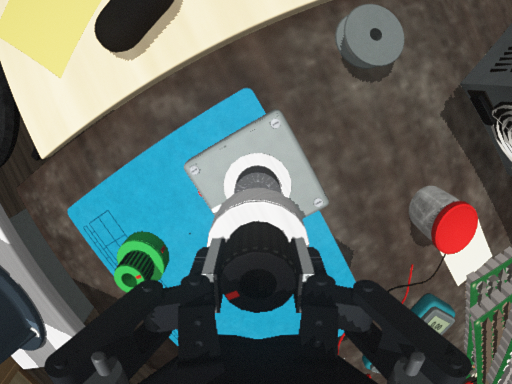

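View pics/top5c.png

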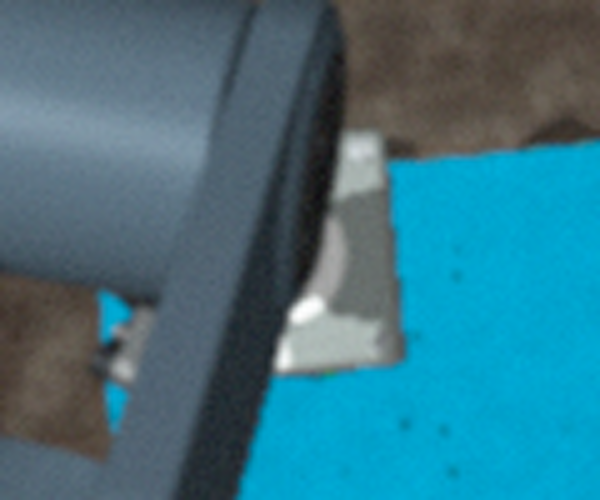

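Run:
```python
from h import *
np.set_printoptions(precision=2,suppress=True)
s=sense();p=s["tcp_pos"];m=camera_model("wrist");sc=camera_model("scene")
dz=p[2]-.030
for z in(.0025,.0275): print("scene pred crop",z,(proj(sc,[p[0],p[1],z+dz])-[149.6,139.6])*5)
for z in(.0895,.0575,.0315): print("spindle pred crop",z,(proj(sc,[.532,.007,z])-[149.6,139.6])*5)
for z in(.0275,.0605): print("wrist hub",proj(m,[p[0],p[1],z+dz],True))
for z in(.0895,.0575): print("wrist sp",proj(m,[.532,.007,z],True))
im=cv2.imread("pics/wrist5.png")[150:320,190:330]
cv2.imwrite("pics/w5c.png",cv2.resize(im,None,fx=3.5,fy=3.5,interpolation=cv2.INTER_CUBIC))
```

```text
scene pred crop 0.0025 [251.39 120.94]
scene pred crop 0.0275 [248.92  67.49]
spindle pred crop 0.0895 [252.27 187.26]
spindle pred crop 0.0575 [255.27 251.19]
spindle pred crop 0.0315 [257.63 301.53]
wrist hub [256.55 248.15]
wrist hub [256.22 282.92]
wrist sp [256.03 208.79]
wrist sp [256.28 194.52]
```

View pics/w5c.png

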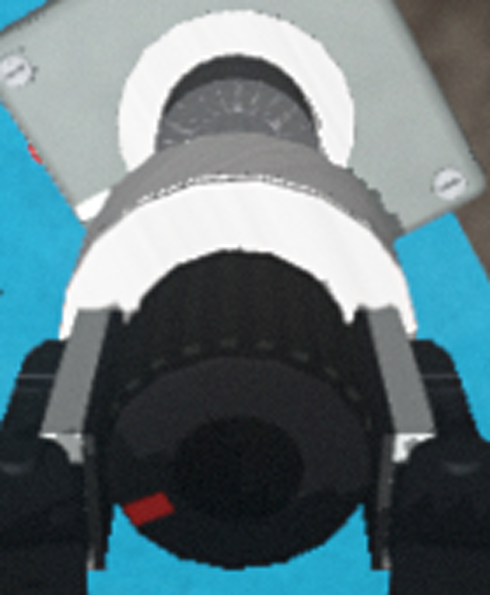

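The hub and spindle line up in both the scene and wrist views; each has the same +2 px offset, so it cancels. Now I'll lower.

>>> play_rows([
  [0,0.005,0,0,0,0],
  [0,0.015,0,0,0,0],
  [0,0.027,0,0,0,0],
  [0,0.038,0,0,0,0],
  [0,0.046,0,0,0,0],
  [0,0.05,0,0,0,0],
  [0,0.05,0,0,0,0],
  [0,0.05,0,0,0,0],
])

```text
t: 8.2
tcp_pos: [0.5327, 0.0065, 0.0993]
tool_rot: [0.375, -0.599, 0.599, -0.376]
force: [-0.4, 0.6, -1.6]
finger_gap: 0.412
```

>>> play_rows([
  [0,0.001,0,0,0,0],
  [0,0.003,0,0,0,0],
  [0,0.005,0,0,0,0],
  [0,0.007,0,0,0,0],
  [0,0.007,0,0,0,0],
  [0,0.007,0,0,0,0],
])

```text
t: 8.8
tcp_pos: [0.5324, 0.0065, 0.0922]
tool_rot: [-0.376, 0.599, -0.599, 0.376]
force: [0.5, -0.1, -1.3]
finger_gap: 0.41
```

>>> play_rows([
  [0,0.001,0,0,0,0],
  [0,0.002,0,0,0,0],
  [0,0.003,0,0,0,0],
  [0,0.004,0,0,0,0],
  [0,0.005,0,0,0,0],
  [0,0.005,0,0,0,0],
])

```text
t: 9.4
tcp_pos: [0.5324, 0.0067, 0.0872]
tool_rot: [-0.376, 0.599, -0.599, 0.375]
force: [0.8, 1.1, -1.7]
finger_gap: 0.416
```

>>> play_rows([
  [0,0.001,0,0,0,0],
  [0,0.002,0,0,0,0],
  [0,0.003,0,0,0,0],
  [0,0.004,0,0,0,0],
  [0,0.004,0,0,0,0],
])

```text
t: 9.9
tcp_pos: [0.5324, 0.0067, 0.0832]
tool_rot: [-0.375, 0.599, -0.599, 0.376]
force: [0.4, 3.2, -1.8]
finger_gap: 0.408
```

>>> play_rows([
  [0,0.001,0,0,0,0],
  [0,0.002,0,0,0,0],
  [0,0.003,0,0,0,0],
  [0,0.004,0,0,0,0],
  [0,0.005,0,0,0,0],
  [0,0.005,0,0,0,0],
])

```text
t: 10.5
tcp_pos: [0.5324, 0.0067, 0.0782]
tool_rot: [-0.376, 0.599, -0.599, 0.376]
force: [-0.3, 4.4, 0.5]
finger_gap: 0.408
```

>>> play_rows([
  [-0.0003,0,-0.0001,0,0,0],
  [-0.0005,0,-0.0002,0,0,0],
  [-0.0005,0,-0.0002,0,0,0],
])

```text
t: 10.8
tcp_pos: [0.5324, 0.0068, 0.0782]
tool_rot: [0.376, -0.599, 0.599, -0.375]
force: [-0.0, 2.0, -1.1]
finger_gap: 0.411
```

>>> play_rows([
  [0,0.0005,0,0,0,0],
  [0,0.001,0,0,0,0],
  [0,0.0015,0,0,0,0],
  [0,0.002,0,0,0,0],
  [0,0.0025,0,0,0,0],
  [0,0.003,0,0,0,0],
  [0,0.003,0,0,0,0],
])

```text
t: 11.5
tcp_pos: [0.5326, 0.0069, 0.0752]
tool_rot: [0.376, -0.599, 0.599, -0.376]
force: [-0.2, 1.2, -1.8]
finger_gap: 0.409
```

>>> play_rows([
  [0,0.0004,0,0,0,0],
  [0,0.0008,0,0,0,0],
  [0,0.0012,0,0,0,0],
  [0,0.0016,0,0,0,0],
  [0,0.0016,0,0,0,0],
])

```text
t: 12.0
tcp_pos: [0.5326, 0.007, 0.074]
tool_rot: [0.376, -0.599, 0.599, -0.376]
force: [-0.4, 1.5, 1.4]
finger_gap: 0.411
```

>>> play_rows([
  [0,0.0003,0,0,0,0],
  [0,0.0006,0,0,0,0],
  [0,0.0006,0,0,0,0],
])

```text
t: 12.3
tcp_pos: [0.5327, 0.007, 0.0738]
tool_rot: [0.375, -0.599, 0.599, -0.376]
force: [-0.6, 1.7, 6.8]
finger_gap: 0.408
```

Contact is made with a press of about 8 N. Now I'll turn anticlockwise, watching the force.

>>> play_rows([
  [0,0,0,0,-0.03,0],
  [0,0,0,0,-0.08,0],
  [0,0,0,0,-0.14,0],
  [0,0,0,0,-0.2,0],
  [0,0,0,0,-0.26,0],
  [0,0,0,0,-0.32,0],
  [0,0,0,0,-0.37,0],
  [0,0,0,0,-0.4,0],
  [0,0,0,0,-0.4,0],
])

```text
t: 13.2
tcp_pos: [0.532, 0.0083, 0.0738]
tool_rot: [-0.487, 0.513, -0.512, 0.487]
force: [-1.4, 5.0, 7.0]
finger_gap: 0.409
```

Run:
```python
from h import *
np.set_printoptions(precision=4,suppress=True)
s=sense();print(s["t"],s["tcp_pos"],s["q"],s["force"],s["ft_torque"],s["finger_gap"])
Rt=R.from_quat(s["tool_rot"]).as_matrix();print(Rt)
im=cv2.cvtColor(snapshot("wrist"),cv2.COLOR_RGB2BGR)[130:320,180:340]
cv2.imwrite("pics/w6c.png",cv2.resize(im,None,fx=3,fy=3,interpolation=cv2.INTER_CUBIC))
```

```text
13.2 [0.532  0.0083 0.0738] [-0.1956  0.6474  1.7919  0.0029  0.7033 -0.146 ] [-1.436   5.0077  7.0172] [ 0.9431  0.4043 -0.06  ] 0.40945108598420143
[[-0.0517 -0.0007  0.9987]
 [-0.9987  0.0021 -0.0517]
 [-0.002  -1.     -0.0008]]
```

View pics/w6c.png

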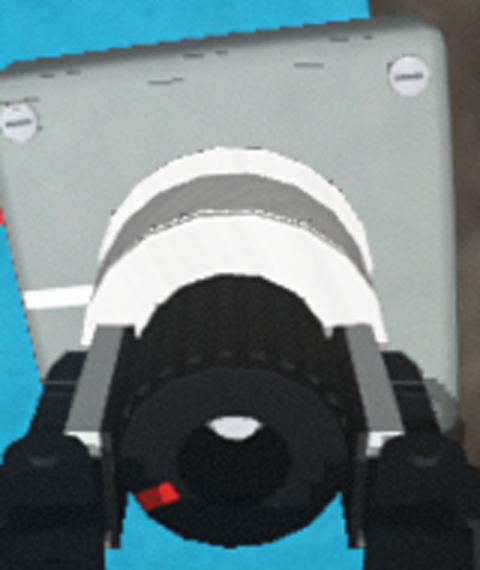

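>>> play_rows([
  [-0.0005,0,0,0,0,0],
  [-0.0008,0,0,0,0,0],
  [-0.0008,0,0,0,0,0],
  [-0.0008,0,0,0,0,0],
])

```text
t: 13.65
tcp_pos: [0.532, 0.0086, 0.0738]
tool_rot: [-0.487, 0.513, -0.512, 0.487]
force: [-1.0, 3.8, 6.6]
finger_gap: 0.411
```

Run:
```python
from h import *
np.set_printoptions(precision=4,suppress=True)
s=sense();print(s["t"],s["tcp_pos"],s["q"],s["force"],s["ft_torque"],s["tau"])
```

```text
13.65 [0.532  0.0086 0.0738] [-0.1946  0.6475  1.7918  0.0014  0.7034 -0.1441] [-0.9557  3.8122  6.6351] [ 0.5843  0.4692 -0.1104] [ -1.6071 -37.7588  -9.7644  -0.5658  -0.8343  -0.0761]
```

>>> play_rows([
  [0,0,0,0,-0.03,0],
  [0,0,0,0,-0.08,0],
  [0,0,0,0,-0.14,0],
  [0,0,0,0,-0.2,0],
  [0,0,0,0,-0.26,0],
  [0,0,0,0,-0.32,0],
  [0,0,0,0,-0.37,0],
  [0,0,0,0,-0.4,0],
  [0,0,0,0,-0.4,0],
])

```text
t: 14.55
tcp_pos: [0.5314, 0.0082, 0.0737]
tool_rot: [0.58, -0.406, 0.405, -0.579]
force: [-2.2, 1.0, 8.4]
finger_gap: 0.411
```

Run:
```python
from h import *
np.set_printoptions(precision=4,suppress=True)
s=sense();print(s["t"],s["tcp_pos"],s["q"],s["force"],s["ft_torque"])
Rt=R.from_quat(s["tool_rot"]).as_matrix();print(Rt)
im=cv2.cvtColor(snapshot("wrist"),cv2.COLOR_RGB2BGR)[130:320,180:340]
cv2.imwrite("pics/w7c.png",cv2.resize(im,None,fx=3,fy=3,interpolation=cv2.INTER_CUBIC))
im=cv2.cvtColor(snapshot("scene"),cv2.COLOR_RGB2BGR)[130:240,140:270]
cv2.imwrite("pics/s7c.png",cv2.resize(im,None,fx=5,fy=5,interpolation=cv2.INTER_CUBIC))
```

```text
14.55 [0.5314 0.0082 0.0737] [-0.1951  0.6475  1.7924  0.0002  0.7041 -0.5445] [-2.1567  0.9796  8.3823] [ 0.211   0.6344 -0.0834]
[[ 0.3422 -0.0022  0.9396]
 [-0.9396  0.0005  0.3422]
 [-0.0013 -1.     -0.0019]]
```

View pics/w7c.png

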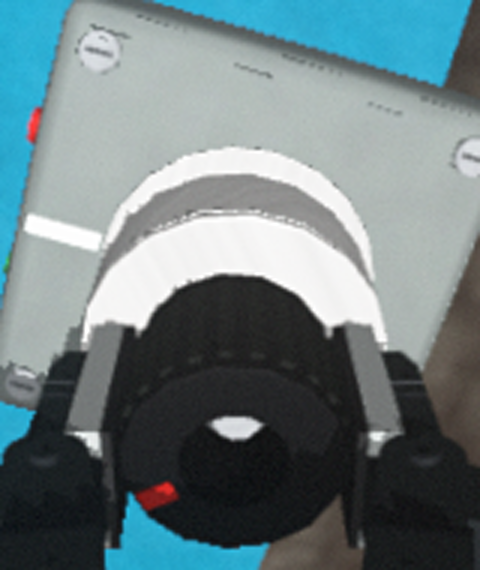

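View pics/s7c.png

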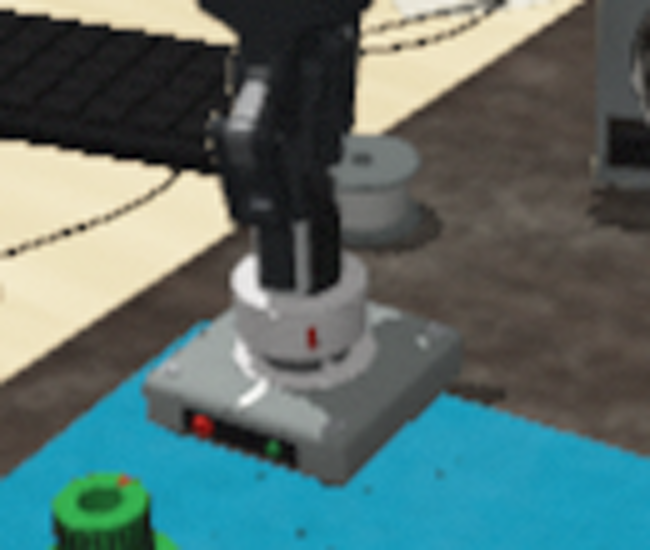

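>>> play_rows([
  [0,0,0,0,-0.04,0],
  [0,0,0,0,-0.09,0],
  [0,0,0,0,-0.14,0],
  [0,0,0,0,-0.19,0],
  [0,0,0,0,-0.24,0],
  [0,0,0,0,-0.24,0],
])

```text
t: 15.25
tcp_pos: [0.5313, 0.008, 0.0736]
tool_rot: [0.624, -0.334, 0.332, -0.623]
force: [-2.5, 1.5, 6.7]
finger_gap: 0.412
```

>>> play_rows([
  [0,0,0,0,-0.03,0],
  [0,0,0,0,-0.05,0],
  [0,0,0,0,-0.05,0],
])

```text
t: 15.55
tcp_pos: [0.5313, 0.008, 0.0735]
tool_rot: [0.632, -0.318, 0.317, -0.632]
force: [-2.9, 1.4, 6.0]
finger_gap: 0.412
```

>>> play_rows([
  [0,0,0,0,-0.03,0],
  [0,0,0,0,-0.05,0],
  [0,0,0,0,-0.05,0],
])

```text
t: 15.85
tcp_pos: [0.5314, 0.008, 0.0733]
tool_rot: [0.64, -0.303, 0.301, -0.639]
force: [-2.7, 0.8, 5.1]
finger_gap: 0.409
```

>>> play_rows([
  [0,0,0,0,-0.03,0],
  [0,0,0,0,-0.05,0],
  [0,0,0,0,-0.05,0],
])

```text
t: 16.15
tcp_pos: [0.5329, 0.0077, 0.0728]
tool_rot: [-0.647, 0.285, -0.286, 0.647]
force: [-0.1, 0.4, -0.4]
finger_gap: 0.411
```

Run:
```python
from h import *
np.set_printoptions(precision=4,suppress=True)
s=sense();print(s["t"],s["tcp_pos"],s["q"],s["force"],s["ft_torque"])
im=cv2.cvtColor(snapshot("scene"),cv2.COLOR_RGB2BGR)[170:230,170:230]
cv2.imwrite("pics/s8c.png",cv2.resize(im,None,fx=9,fy=9,interpolation=cv2.INTER_CUBIC))
```

```text
16.15 [0.5329 0.0077 0.0728] [-0.1954  0.6496  1.7911 -0.0002  0.7002 -0.9349] [-0.1006  0.4479 -0.4037] [ 0.0677  0.1669 -0.0046]
```

View pics/s8c.png

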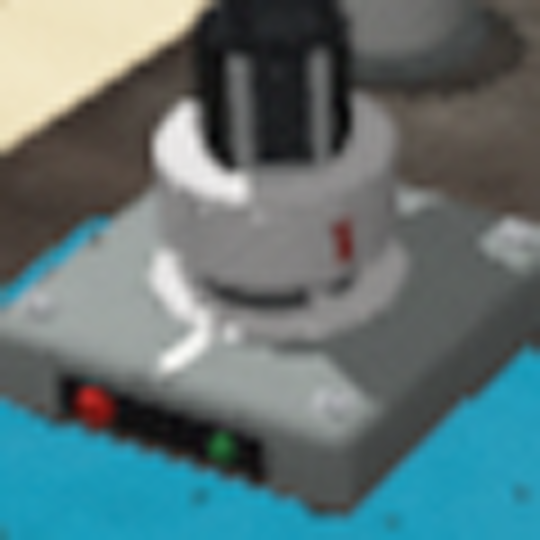

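The press vanished, so the tab is dropping in. I'll lower gently to check.

>>> play_rows([
  [0,0.0005,0,0,0,0],
  [0,0.001,0,0,0,0],
  [0,0.0015,0,0,0,0],
  [0,0.0015,0,0,0,0],
])

```text
t: 16.6
tcp_pos: [0.5328, 0.0077, 0.0715]
tool_rot: [-0.647, 0.286, -0.286, 0.647]
force: [-0.6, 0.3, -1.6]
finger_gap: 0.41
```

Free. I'll continue down; home should be at a TCP height of about 0.064.

>>> play_rows([
  [0,0.0005,0,0,0,0],
  [0,0.001,0,0,0,0],
  [0,0.0015,0,0,0,0],
  [0,0.002,0,0,0,0],
  [0,0.0025,0,0,0,0],
  [0,0.003,0,0,0,0],
  [0,0.003,0,0,0,0],
])

```text
t: 17.3
tcp_pos: [0.5325, 0.0078, 0.0685]
tool_rot: [0.647, -0.286, 0.286, -0.647]
force: [0.3, 0.0, -0.4]
finger_gap: 0.41
```

>>> play_rows([
  [0,0.0005,0,0,0,0],
  [0,0.001,0,0,0,0],
  [0,0.0015,0,0,0,0],
  [0,0.002,0,0,0,0],
  [0,0.0025,0,0,0,0],
  [0,0.003,0,0,0,0],
  [0,0.003,0,0,0,0],
])

```text
t: 18.0
tcp_pos: [0.5325, 0.0078, 0.0655]
tool_rot: [0.647, -0.286, 0.286, -0.647]
force: [0.3, -0.8, -1.7]
finger_gap: 0.407
```

>>> play_rows([
  [0,0.0004,0,0,0,0],
  [0,0.0008,0,0,0,0],
  [0,0.0012,0,0,0,0],
  [0,0.0012,0,0,0,0],
])

```text
t: 18.4
tcp_pos: [0.5325, 0.0078, 0.0643]
tool_rot: [0.647, -0.286, 0.286, -0.647]
force: [0.4, -0.9, -1.4]
finger_gap: 0.412
```

>>> play_rows([
  [0,0.0003,0,0,0,0],
  [0,0.0005,0,0,0,0],
  [0,0.0005,0,0,0,0],
])

```text
t: 18.7
tcp_pos: [0.5326, 0.0078, 0.0641]
tool_rot: [-0.647, 0.286, -0.286, 0.647]
force: [0.0, 0.6, 0.7]
finger_gap: 0.41
```

>>> play_rows([
  [0,0.0002,0,0,0,0],
  [0,0.0004,0,0,0,0],
  [0,0.0004,0,0,0,0],
])

```text
t: 19.0
tcp_pos: [0.5326, 0.0078, 0.064]
tool_rot: [-0.647, 0.286, -0.286, 0.647]
force: [-0.4, 0.3, 4.7]
finger_gap: 0.411
```

Seated at 0.064, as predicted. Now I'll release and rise.

>>> play_rows([
  [0,0,0,0,0,0],
  [0,0,0,0,0,0],
  [0,0,0,0,0,0],
  [0,0,0,0,0,0],
  [0,0,0,0,0,0],
  [0,0,0,0,0,0],
  [0,0,0,0,0,0],
  [0,0,0,0,0,0],
], gripper=0.0854)

```text
t: 19.8
tcp_pos: [0.5325, 0.0078, 0.0635]
tool_rot: [-0.647, 0.286, -0.286, 0.647]
force: [-0.2, 0.0, -0.2]
finger_gap: 1.002
```

>>> play_rows([
  [0,-0.003,0,0,0,0],
  [0,-0.01,0,0,0,0],
  [0,-0.025,0,0,0,0],
  [0,-0.05,0,0,0,0],
  [0,-0.08,0,0,0,0],
  [0,-0.11,0,0,0,0],
  [0,-0.13,0,0,0,0],
  [0,-0.14,0,0,0,0],
  [0,-0.14,0,0,0,0],
  [0,-0.14,0,0,0,0],
])

```text
t: 20.8
tcp_pos: [0.5319, 0.0079, 0.203]
tool_rot: [0.647, -0.286, 0.285, -0.647]
force: [-0.1, 0.1, -0.3]
finger_gap: 1.0
```

Run:
```python
from h import *
np.set_printoptions(precision=4,suppress=True)
s=sense();print(s["t"],s["tcp_pos"],s["force"],s["finger_gap"])
m=camera_model("wrist");sc=camera_model("scene")
wi=cv2.cvtColor(snapshot("wrist"),cv2.COLOR_RGB2BGR);cv2.imwrite("pics/w9.png",wi);np.save("w9.npy",m["camera_from_world"])
si=cv2.cvtColor(snapshot("scene"),cv2.COLOR_RGB2BGR);cv2.imwrite("pics/s9.png",si)
cv2.imwrite("pics/s9c.png",cv2.resize(si[150:240,150:250],None,fx=6,fy=6,interpolation=cv2.INTER_CUBIC))
u=proj(m,(.532,.007,.08),True).astype(int);x0,y0=u[0]-60,u[1]-60;print(x0,y0)
cv2.imwrite("pics/w9c.png",cv2.resize(wi[y0:y0+120,x0:x0+120],None,fx=5,fy=5,interpolation=cv2.INTER_CUBIC))
# expected hub top centre if home: deck .031.. shoulder .0575 +7+29
for z,l in((.0935,"home top"),(.1035,"unhome top"),(.0355+.025,"home skirt flat")):
    print(l,(proj(sc,(.532,.007,z))-149.6)*6,(proj(m,(.532,.007,z),True)-[x0-.4,y0-.4])*5)
```

```text
20.8 [0.5319 0.0079 0.203 ] [-0.1143  0.1284 -0.3226] 1.0000846664053262
197 125
home top [302.2671 154.9271] [304.9098 325.5648]
unhome top [301.111  130.2836] [304.8474 343.5669]
home skirt flat [305.9931 234.3521] [305.0876 274.3606]
```

View pics/s9c.png

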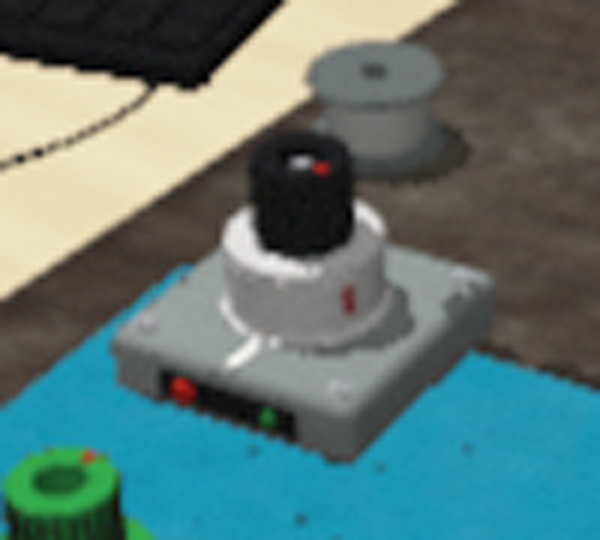

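View pics/w9c.png

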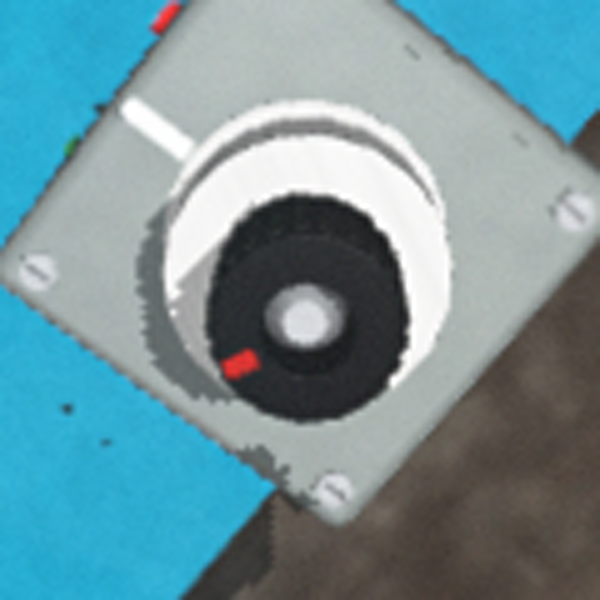

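View pics/s9.png

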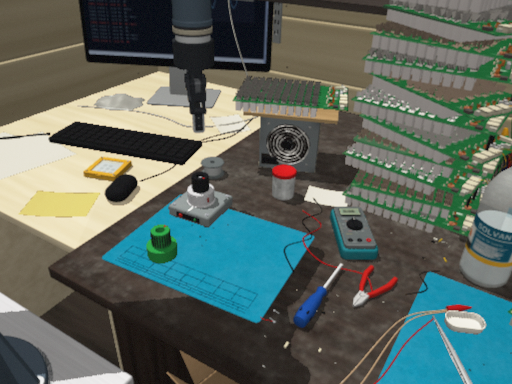

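The hub's top centre is at crop (302,155), against a prediction of (302,155) when home and (301,130) when not. The nose shows in the bore just below the top, and the skirt sits on the deck. The screwdriver, reel and tin haven't moved.

```bash
python3 -c "
from station import *
print(sign_off())"
```

```text
the job is handed in; nothing more can be done
None
```

The hub is on the spindle, with its tab in the keyway and fully home. I released it and handed the job in at about 21 s.

**What I did:** I gripped the hub by its black grip and lined the tab up with the index line. I then lowered it until the tab stood on the shoulder and turned it anticlockwise, pressing with about 7–10 N. The press vanished about 65° past the index line; the images had put the keyway at 68°.

**Last checks:**
- **Seating:** The hub went down a further 10 mm freely and met the bottom with about 5 N. In the scene image its top centre is at the pixel predicted for home, and the hub looks upright.
- **Release:** The gripper is open and about 140 mm above where it let go, with no force on the tool.
- **Other objects:** The screwdriver, solder reel and tin look unmoved in the scene image.

**What was off:** While turning, the tool drifted sideways by about 2 mm with forces up to 5 N. I put this down to friction on the tab. I corrected part of it, and the force disappeared once the tab was in. The calibration differed between views by 1–2 mm.

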